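Charge a cup with grinding balls from the gravity dispenser

ROBOT

A 7-joint arm with a two-finger parallel gripper is mounted at the origin on a cart in front of the work surface, level with it; the furniture and walls round the work are solid. World frame = base frame: x ahead of the robot, y to its left, z up, the work surface at z = 0. Lengths are in mm, angles in rad, forces in N, time in s.
With the tool pointing down it reaches from about 350 to 900 mm from the base axis. Payload 19.9 kg.
Tool frame: the origin (TCP) lies midway between the tips of the shut fingers; the grasp point (between the pads) lies 19 mm behind it; z points along the fingers, y is the line along which they close (so a half turn about z gives the same grasp; the last joint's range is limited). The gripper opens to 85 mm and grips with 20 to 120 N. Pads are 22 mm wide; open, the fingers measure 114 mm over their backs; the gripper's body (76 mm by 85 mm) begins 54 mm behind the grasp point. The pads swing forward as they close: fully open they stand 13 mm farther back than shut.
Start: joints at [-1.204, 0.417, -0.01, 1.614, 0.005, 1.111, -0.053], TCP at [247.857, 573.73, 204.76] pointing down, gripper open.
Joint ranges: [-2.81, 2.81], [-0.39, 2.02], [-1.27, 1.25], [0.06, 2.57], [-1.19, 4.33], [0.19, 2], [-2.82, 2.82]. Speed limits (rad/s): [1.89, 1.89, 2.39, 2.39, 3.01, 3.01, 3.01].

INTERFACE

Orientations are given as a unit quaternion [x, y, z, w].
In Python, from workcell import readout, vision, bot gives the robot as it stands.
- The arm moves only by the tool send_rows, never from a script. Its argument "rows" is a list of rows, each a list of 6 numbers: the shift along the tool's x, y, z each as a share of 20 cm, from -1 to 1, then the turn, a rotation vector about the tool's x, y, z each as a share of 30 degrees, from -1 to 1. A call has 1 to 8 rows; each row shifts and turns the commanded pose from where the row before left it, along the tool's axes as they then stand; what a row does not reach is not made up. A row lasts 1/12 s, in which the tool goes at most 41.7 mm and 7.16 degrees, less where a joint would pass 70% of its speed; a pose out of reach is approached as far as the arm can. A call with a number of a shift or a turn outside -1 to 1 is refused whole. A call with a gripper value outside its range is refused whole. "grip" is the gripper's target within -1 to 1 (fully open at 1, half-way at 0, shut at -1), set as the call begins (left out, the last holds). The fingers move at their own pace and stop on an object; "squeeze" is the grip in N (left out, the last holds). Time passes only in rows, so rows that do not move let the fingers close. It gives the time, the measured TCP pose, the force, the opening and the grip force at its end, in the units of the state.
- readout.get_obs(): the state, without advancing time (a new reading comes with each control period).
- vision.grab_frame(name): name is "scene" or "top"; returns the picture (384x512x3 uint8, red, green, blue); there is no depth.
- vision.camera_model(name): a dict with "K" (3x3 intrinsics, pixels), "D" ([k1, k2, p1, p2, k3] as OpenCV has them; the pictures are not rectified), "eye" and "attitude" of the camera in the world. Camera axes: x right, y up, looking along -z (the intrinsics and any distortion apply to the point x, -y, -z); pixel columns grow to the right and rows downward; lengths in mm; the calibration is good to about 2 mm. A picture is of the moment at which its call begins. camera_model takes no time and is no camera call.
- bot.job_done(): hands the job in; it is judged then, once.
Trained networks look in the newest picture that a camera, given by its name, has taken for a name from the list of things; names that differ only in an ending like _2 or _b are one class to them, and where a whole thing is asked for, a point or a joint stands for the part that bears it (a point fixed in the world has none). Each returns a list of dicts, best first, with "conf" (0 to 1); they miss things now and then, are a little off and sometimes report something else, mostly with a low value. They report only what shows in the picture. A call takes as long as a camera call.
- vision.silhouettes(camera, query): "mask" (384x512 bool, what is visible of it) and "extent" ([left, top, right, bottom] in pixels, round what is visible of it).
The state is a dict: "clock": time; "joint_pos": joint angles; "qvel": joint speeds; "joint_torque": joint torques, N m; "position": TCP position; "orientation": TCP orientation; "ft_force": force on the tool from outside, world axes, zero at the start; "moment": the same for the moment, N m; "gripper_width": finger opening in mm; "grip_force": force on a finger pad.
Only numpy, scipy, OpenCV 4.12 (cv2) and the standard library are available. Lean on these libraries where they do the work, as an engineer would, in place of code of your own. Each camera call takes 0.05 s, during which the arm holds its last target. There are 200 camera calls.

TASK

Fill the handled steel cup with the six grinding balls from the dispenser: holding it by its grip, raise its mouth into the bell under the hopper, push the bell back with the cup until you feel the rear stop, so that the shutter is fully open, and wait until all the balls have dropped. Then draw the bell forward with the cup until the shutter is fully shut, lower the cup out, and stand it upright inside the steel tray with the balls in it. Do not force the slide against its stops, and leave the other things on the bench alone.

Things in the scene. Friction and masses are not known exactly. Their poses are not given: they have to be found in the camera images.
- dispenser: Stand of the bench ball dispenser, fixed: grey base plate 146x110x12 mm, two posts at the rear, aluminium top plate (top 141 mm above the bench). Origin: underside of the base; +x leads away from the user, z up. Along x: base -35 to 111 mm, top plate -46 to 104. On it stands a clear hopper (x -33 to 102, up to 237 mm high) with the balls; all within 55 mm either side.
- shutter (a joint): Slide of the shutter with its bell, m: 0 = fully shut (bell nearest the user, rigid front stop); grows as the bell is pushed along the dispenser's +x. Fully open = against the rigid rear stop, at 0.021 to 0.035: that stop and the outlet sit on the hopper, which is clamped elsewhere on the stand each time and not measured. Starts at 0 to 0.003. No spring: stays where left; moves at 3 to 4 N.
- shutter_hole (a point): Hole of the shutter's slide plate, 16.5 mm wide, above the bell, 133 mm above the bench; moves with the shutter. The balls queue on the plate and drop through hole and bell only while the hole is under the hopper's outlet: within the last 3 mm before the rear stop. All six take about 0.7 s. A shutter drawn shut on a dropping ball jams: push it open again.
- bell_mouth (a point): Centre of the lower edge of the bell, a round grey skirt open below that moves with the shutter: 73 mm outside, 66 mm inside, lower edge 100 mm above the bench, ceiling 118.5 mm above it. The cup goes in from below with about 5.5 mm play all round; with its rim 8 to 14 mm inside, it pushes or pulls the bell by the skirt. Axes as the dispenser's.
- ball_cup: Loose steel cup with a straight handle, 0.11 to 0.18 kg. Origin: centre of its underside, z up, handle along -x. 55 mm outside, 50 mm inside, 60 mm high, floor 3 mm. Handle level, centre line 34 mm above the underside: steel strap 11 mm wide, then from x = -78 to -150 mm a black grip, 13 mm wide (y), 12 mm high.
- cup_mouth (a point): Centre of the cup's mouth, level with its rim: 60 mm above the cup's origin.
- cup_grip (a point): Middle of the black grip: x = -114 mm, z = 34 mm from the cup's origin. Gripped here there is room for the hand in front of the dispenser.
- ball_1_center (a point): Centre of one of the six bright steel grinding balls, 15 mm across, 14 g, all alike; at the start in the hopper.
- ball_2_center (a point): Centre of one of the six bright steel grinding balls, 15 mm across, 14 g, all alike; at the start in the hopper.
- ball_3_center (a point): Centre of one of the six bright steel grinding balls, 15 mm across, 14 g, all alike; at the start in the hopper.
- ball_4_center (a point): Centre of one of the six bright steel grinding balls, 15 mm across, 14 g, all alike; at the start in the hopper.
- ball_5_center (a point): Centre of one of the six bright steel grinding balls, 15 mm across, 14 g, all alike; at the start in the hopper.
- ball_6_center (a point): Centre of one of the six bright steel grinding balls, 15 mm across, 14 g, all alike; at the start in the hopper.
- steel_tray: Shallow stainless instrument tray, fixed, 110x202 mm with a rim 15 mm high; origin: centre of its underside, long side along its y. Inside 98x190 mm; the floor is thin: a cup set down in it stands with its origin within 1 mm of bench height, its handle passing over the rim.
- oil_bottle: Bystander, loose: brown oil bottle, 29x30x58 mm; origin: centre of its underside.
- sample_pot_1: Bystander, loose: sample pot, 38 mm across, 54 mm high; origin: centre of its underside.
- sample_pot_2: Bystander, loose: sample pot, 38 mm across, 54 mm high; origin: centre of its underside.
- coverslips: Bystander, loose: small square box of cover slips, 29x29x21 mm; origin: centre of its underside.

How it is judged (in metres and radians):
On the way, in this order (a step that is already met when the one before it is completed fails the run):
1. the cup's mouth is up inside the bell (at least 4 mm deep) (z of cup_mouth in the frame of bell_mouth above 0.004 m and horizontal distance between cup_mouth and bell_mouth below 0.012 m), for 0.1 s.
2. all six balls lie in the cup while its mouth is still inside the bell (all of step 1 and horizontal distance between each of ball_1_center, ball_2_center, ball_3_center, ball_4_center, ball_5_center, ball_6_center and ball_cup below 0.024 m and z of ball_1_center in the frame of ball_cup between 0.002 and 0.052 m and z of ball_2_center in the frame of ball_cup between 0.002 and 0.052 m and z of ball_3_center in the frame of ball_cup between 0.002 and 0.052 m and z of ball_4_center in the frame of ball_cup between 0.002 and 0.052 m and z of ball_5_center in the frame of ball_cup between 0.002 and 0.052 m and z of ball_6_center in the frame of ball_cup between 0.002 and 0.052 m), for 0.2 s.
3. the shutter is fully shut again (within 2 mm) with the cup's mouth still inside the bell (all of step 1 and value of joint shutter below 0.002 m), for 0.1 s.
At the end, for the whole second after the job is handed in: The shutter is fully shut (within 2 mm); the cup stands upright (within 0.08 rad) and still on the tray's floor, wholly inside its rim (origin within 28 mm of the tray's centre across it and 74 mm along it); all six balls lie in the cup (value of joint shutter below 0.002 m and angle between ball_cup's own z axis and vertical below 0.08 rad and height (world z) of ball_cup between -0.003 and 0.004 m and x of ball_cup in the frame of steel_tray between -0.028 and 0.028 m and y of ball_cup in the frame of steel_tray between -0.074 and 0.074 m and linear speed of ball_cup below 0.02 m/s and horizontal distance between each of ball_1_center, ball_2_center, ball_3_center, ball_4_center, ball_5_center, ball_6_center and ball_cup below 0.024 m and z of ball_1_center in the frame of ball_cup between 0.002 and 0.052 m and z of ball_2_center in the frame of ball_cup between 0.002 and 0.052 m and z of ball_3_center in the frame of ball_cup between 0.002 and 0.052 m and z of ball_4_center in the frame of ball_cup between 0.002 and 0.052 m and z of ball_5_center in the frame of ball_cup between 0.002 and 0.052 m and z of ball_6_center in the frame of ball_cup between 0.002 and 0.052 m); the robot touches nothing.
It fails at once if the slide is forced: more than 30 N between the cup and the dispenser (contact force between ball_cup and dispenser above 30 N).
It fails at once if one of the four loose bystanders is shoved more than 3 cm (distance of any of oil_bottle, sample_pot_1, sample_pot_2, coverslips from where it was at the start of the episode above 0.03 m).
It also fails if it takes over 48 s, if anything falls off the work surface, if the arm or the gripper's body presses on something with over 40 N, if the wrist force passes 120 N, or if a joint passes its speed limit or range.

## Working session

There is one attempt and no reset: what is moved stays moved. The work goes in short steps, Python scripts to look and compute and a tool call to move; the robot and the scene stay as the last step left them, time stands still between calls to the robot, and variables do not carry over. Pictures are saved under pics/ and viewed, at most 10 in all, crops included, and the job is handed in when it is done.

Besides the shell and the picture viewer there is one more tool, called after "Emit:" by a JSON object that holds its "op" and its "data", one argument or row to a line. send_rows: Moves the arm, as the interface text tells. Shift numbers are shares of 20 cm and turn numbers shares of 30 degrees, none past 1 either way. Its arguments: {"type":"object","properties":{"rows":{"type":"array"},"grip":{"type":"number"},"squeeze":{"type":"number"}},"required":["rows"]}

```bash
mkdir -p pics; python3 - <<'E'
from workcell import readout, vision, bot
import cv2, numpy as np
o=readout.get_obs(); print(o)
ims=[]
for n in("scene","top"):
    im=vision.grab_frame(n); cv2.imwrite(f"pics/{n}0.png",cv2.resize(im[:,:,::-1],(800,600),interpolation=cv2.INTER_CUBIC))
    print(n,vision.camera_model(n))
    for q in("ball_cup","cup_grip","bell_mouth","dispenser","steel_tray","oil_bottle","sample_pot_1","coverslips"):
        for d in vision.silhouettes(n,q)[:3]:
            print(q,round(d['conf'],2),d['extent'],d['mask'].sum())
E
```

```text
{'clock': 0.0, 'joint_pos': array([-1.20447021,  0.41798325, -0.01031165,  1.61418627,  0.00469535,
        1.11072146, -0.05300539]), 'qvel': array([ 0.00076378, -0.00110918,  0.00033032,  0.00061151,  0.00108566,
       -0.0016453 , -0.00140836]), 'joint_torque': array([ 6.67956701e-04, -8.64456940e+01,  6.78550769e-01, -4.34865546e+01,
        1.90595450e-02,  7.63197255e-03,  4.64475136e-05]), 'position': array([247.73381312, 573.37435071, 204.14938655]), 'orientation': array([ 2.02498534e-01,  9.79282358e-01, -6.31298818e-04, -8.64673882e-05]), 'ft_force': array([-0.10808153, -0.22090826,  0.58552935]), 'moment': array([ 0.00597811,  0.01542182, -0.00185705]), 'grip_force': 0.0, 'gripper_width': 85.77133014930357}
scene {'K': array([[489.57477627,   0.        , 251.38191584],
       [  0.        , 489.57477627, 191.10684412],
       [  0.        ,   0.        ,   1.        ]]), 'D': array([-0.0647128,  0.       ,  0.       ,  0.       ,  0.       ]), 'eye': array([ 533.78060283, 1020.28498564,  953.76941414]), 'attitude': array([-0.00395575,  0.3608817 ,  0.93255826, -0.00915663
[... 607 characters left out ...]
[  0.        , 385.22898716, 196.12149322],
       [  0.        ,   0.        ,   1.        ]]), 'D': array([-0.10671383,  0.        ,  0.        ,  0.        ,  0.        ]), 'eye': array([ 341.27417464,  309.94325087, 1040.77426014]), 'attitude': array([ 0.07364768, -0.07260573, -0.69105208,  0.71536805])}
ball_cup 0.68 [276.7, 208.5, 297.9, 278.1] 651
cup_grip 0.98 [274.2, 208.4, 301.0, 273.0] 565
bell_mouth 0.71 [245.2, 162.1, 266.8, 173.5] 121
dispenser 0.9 [233.2, 125.3, 274.2, 175.4] 942
steel_tray 0.56 [211.0, 218.9, 260.6, 295.4] 3150
sample_pot_1 0.53 [211.2, 148.3, 229.5, 164.9] 194
sample_pot_1 0.46 [209.6, 169.6, 223.9, 188.2] 196
coverslips 0.42 [304.7, 142.9, 313.8, 153.8] 122
```

```bash
python3 - <<'E'
import cv2
a=cv2.imread("pics/scene0.png");b=cv2.imread("pics/top0.png")
# crops: scene px x140-380,y165-305 ; top px x190-330,y105-315
s=800/512
def crop(im,x0,y0,x1,y1,W,H):
    return cv2.resize(im[int(y0*s):int(y1*s),int(x0*s):int(x1*s)],(W,H),interpolation=cv2.INTER_CUBIC)
cv2.imwrite("pics/s1.png",crop(a,140,160,380,310,800,500))
cv2.imwrite("pics/t1.png",crop(b,190,105,350,225,800,600))
cv2.imwrite("pics/t2.png",crop(b,190,190,350,310,800,600))
E
```

```text
(no output)
```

View pics/s1.png

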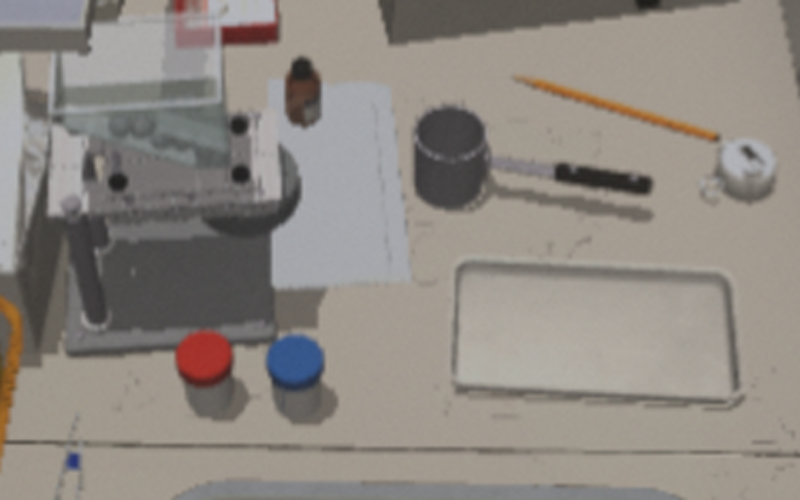

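View pics/t1.png

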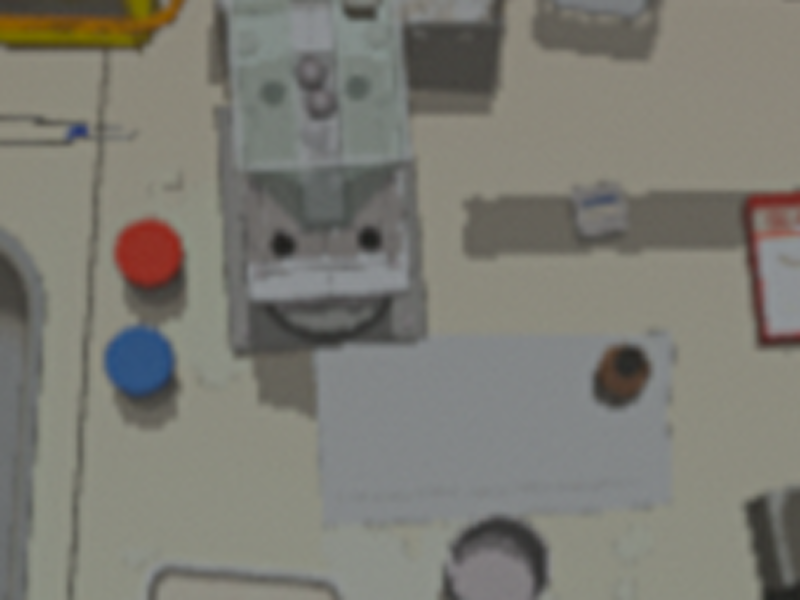

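View pics/t2.png

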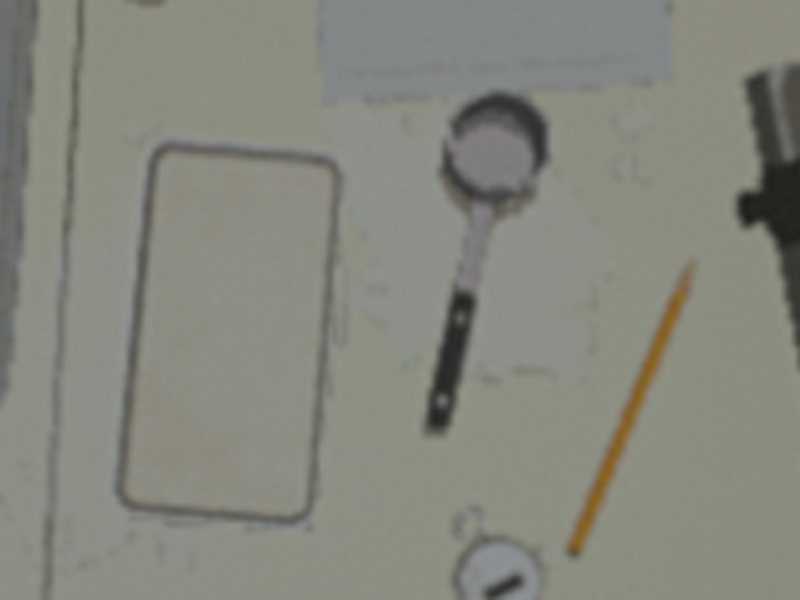

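The crops show the cup (top-crop rim about (496,148), grip about (452,361)), the tray to its left, and the dispenser beyond with the bell's front arc at (330,338). The pots, bottle and box stand around them. Next I fit the poses.

```bash
cat > h.py <<'E'
import numpy as np, cv2
from scipy.spatial.transform import Rotation as R
from scipy.optimize import least_squares
from workcell import vision, readout, bot
CM={n:vision.camera_model(n) for n in("scene","top")}
def proj(n,P):
    c=CM[n]; p=R.from_quat(c['attitude']).inv().apply(np.atleast_2d(P)-c['eye'])*[1,-1,-1]
    return cv2.projectPoints(p,np.zeros(3),np.zeros(3),c['K'],c['D'])[0][:,0]
def ray(n,px,z):
    c=CM[n]; u=cv2.undistortPoints(np.array([[px]],float),c['K'],c['D'])[0,0]
    d=R.from_quat(c['attitude']).apply([u[0],-u[1],-1]); e=c['eye']
    return e+d*(z-e[2])/d[2]
def xf(p,loc):  # p=x,y,yaw
    return np.c_[R.from_euler('z',p[2]).apply(np.atleast_2d(loc))]+[p[0],p[1],0]
s1=lambda x,y:(140+x*.3,160+y*.3)
t1=lambda x,y:(190+x/5,105+y/5)
t2=lambda x,y:(190+x/5,190+y/5)
def fit(pts,p0):
    f=lambda p:np.concatenate([proj(n,xf(p,l))[0]-px for n,l,px in pts])
    r=least_squares(f,p0,loss='soft_l1'); return r.x,r.fun.reshape(-1,2)
E
python3 - <<'E'
from h import *
np.set_printoptions(precision=2,suppress=True)
for nm,n,px,z in [("cup rim","top",t2(496,148),60),("cup rim","scene",s1(450,135),60),("grip","top",t2(452,361),40),("grip","scene",s1(603,178),36),
 ("base fl","top",t1(235,353),12),("base fr","top",t1(425,340),12),("bellfront","top",t1(330,338),100),("bell right edge scene","scene",s1(300,185),100),("bell bottom scene","scene",s1(250,235),100),
 ("plate f","top",t1(250,300),141),("plate f","top",t1(408,290),141),
 ("red","top",t1(150,253),54),("blue","top",t1(140,361),54),("oil","top",t1(625,360),58),("box","top",t1(600,208),21)]:
    print(nm,n,ray(n,px,z))
c,r=fit([("top",[0,0,60],t2(496,148)),("scene",[0,0,60],s1(450,135)),("top",[-114,0,40],t2(452,361)),("scene",[-114,0,36],s1(603,178))],[400,250,0]); print("cup",c,r)
t,r=fit([(n,[a*54,b*100,15],q) for n,a,b,q in [("top",1,1,t2(155,147)),("top",1,-1,t2(340,160)),("top",-1,-1,t2(312,522)),("top",-1,1,t2(120,500)),
 ]],[300,400,0]); print("tray as x=54",t,r)
# tray long side in world x => y-axis along -/+x
t,r=fit([("top",[54,-100,15],t2(340,500)),],[300,400,0]) if 0 else (0,0)
L=[("top",(155,147)),("top",(340,160)),("top",(312,522)),("top",(120,500))]
for n,q in L: print(ray("top",t2(*q),15))
for q in [(455,262),(728,270),(740,400),(455,390)]: print(ray("scene",s1(*q),15))
d,r=fit([("top",[-35,55,12],t1(235,353)),("top",[-35,-55,12],t1(425,340)),("scene",[-35,55,12],s1(275,325)),("scene",[111,55,12],s1(66,340))],[600,300,0]); print("disp",d,r)
E
```

```text
cup rim top [488.57 231.21  60.  ]
cup rim scene [492.77 236.58  60.  ]
grip top [380.13 250.11  40.  ]
grip scene [380.28 255.22  36.  ]
base fl top [613.39 373.61  12.  ]
base fr top [624.48 268.92  12.  ]
bellfront top [599.61 320.49 100.  ]
bell right edge scene scene [596.69 318.62 100.  ]
bell bottom scene scene [627.58 361.93 100.  ]
plate f top [606.13 359.56 141.  ]
plate f top [613.88 282.95 141.  ]
red top [656.16 419.18  54.  ]
blue top [596.19 421.13  54.  ]
oil top [604.71 164.75  58.  ]
box top [701.9  173.37  21.  ]
cup [491.87 232.76  -0.17] [[-0.58 -1.29]
 [ 0.35 -1.18]
 [-0.8   0.21]
 [ 0.21 -0.96]]
tray as x=54 [392.29 371.95  -0.51] [[ -8.13   0.17]
 [ 18.81  36.46]
 [  3.19  -0.23]
 [-22.9  -35.99]]
[489.5  410.96  15.  ]
[485.96 311.26  15.  ]
[295.46 319.33  15.  ]
[302.96 419.8   15.  ]
[488.61 317.85  15.  ]
[293.61 321.6   15.  ]
[298.96 429.81  15.  ]
[490.1  424.96  15.  ]
disp [653.86 322.93   0.1 ] [[-0.22 -0.09]
 [ 1.5   0.07]
 [ 0.28  0.59]
 [-0.27  0.09]]
```

```bash
cat >> h.py <<'E'
def plan(xyz,yang=None,n=None):
    """shares to reach TCP xyz with tool y at world angle yang, tool down"""
    o=readout.get_obs(); p=o['position']; q=R.from_quat(o['orientation'])
    if yang is None: y=q.as_matrix()[:,1]; yang=np.arctan2(y[1],y[0])
    c,s=np.cos(yang),np.sin(yang)
    T=R.from_matrix(np.array([[s,c,0],[-c,s,0],[0,0,-1]]))
    rv=np.degrees((q.inv()*T).as_rotvec())/30
    print("rot total (tool)",rv.round(3),"rows",np.abs(rv).max()*30/7.16)
    dl=T.inv().apply(np.array(xyz)-p)/200
    print("then shift total (new tool axes)",dl.round(4),"rows@.15",np.abs(dl).max()/.15)
E
python3 - <<'E'
from h import *
plan([380,252.5,110],1.40)
E
```

```text
Traceback (most recent call last):
  File "h.py", line 26, in plan
    T=R.from_matrix(np.array([[s,c,0],[-c,s,0],[0,0,-1]]))
  File "scipy/spatial/transform/_rotation.pyx", line 1143, in scipy.spatial.transform._rotation.Rotation.from_matrix
ValueError: Non-positive determinant (left-handed or null coordinate frame) in rotation matrix 0: [[ 0.98544973  0.16996714  0.        ]
 [-0.16996714  0.98544973  0.        ]
 [ 0.          0.         -1.        ]].
```

x = y × z = (−s, c, 0).

```bash
sed -i 's/\[\[s,c,0\],\[-c,s,0\]/[[-s,c,0],[c,s,0]/' h.py
python3 - <<'E'
from h import *
plan([380,252.5,110],1.40)
E
```

```text
rot total (tool) [-0.     0.    -0.453] rows 1.896473385990554
then shift total (new tool axes) [-0.9241 -1.4705  0.4739] rows@.15 9.803161254287824
```

Emit:
{"op": "send_rows", "data": {
  "rows": [
    [0,0,0,0,0,-0.151],
    [0,0,0,0,0,-0.151],
    [0,0,0,0,0,-0.151],
    [-0.092,-0.147,0.0,0,0,0],
    [-0.092,-0.147,0.0,0,0,0],
    [-0.092,-0.147,0.0,0,0,0],
    [-0.092,-0.147,0.0,0,0,0],
    [-0.092,-0.147,0.0,0,0,0]
  ],
  "grip": 1,
  "squeeze": 100
}}

```text
clock: 1.57
position: [313.9, 411.7, 204.8]
orientation: [0.085, 0.996, 0.0, 0.0]
ft_force: [0.5, -0.0, 0.8]
gripper_width: 85.5
grip_force: 0.0
```

Emit:
{"op": "send_rows", "data": {
  "rows": [
    [-0.092,-0.147,0.0,0,0,0],
    [-0.092,-0.147,0.0,0,0,0],
    [-0.092,-0.147,0.07,0,0,0],
    [-0.092,-0.147,0.12,0,0,0],
    [-0.092,-0.147,0.12,0,0,0],
    [0,0,0.12,0,0,0],
    [0,0,0,0,0,0]
  ]
}}

```text
clock: 2.15
position: [378.0, 250.8, 116.4]
orientation: [0.087, 0.996, -0.002, -0.002]
ft_force: [-2.0, -0.1, -0.1]
gripper_width: 85.5
grip_force: 0.0
```

```bash
python3 - <<'E'
from h import *
plan([380,252.5,15],1.40)
a=vision.grab_frame("scene")[160:235,240:370];b=vision.grab_frame("top")[190:300,230:340]
# pose points projected: TCP at both cams
p=readout.get_obs()['position'];print(p,[proj(n,p) for n in CM])
im=np.hstack([cv2.resize(a,(520,300),interpolation=2),cv2.resize(b,(280,280),interpolation=2)[:, :] if 0 else cv2.resize(b,(280,300),interpolation=2)])
cv2.imwrite("pics/g1.png",im[:,:,::-1])
E
```

```text
rot total (tool) [-0.007 -0.005 -0.005] rows 0.030316274439095597
then shift total (new tool axes) [-0.0084  0.0099  0.5068] rows@.15 3.378338426241548
[378.7477736  253.89837065 119.72112335] [array([[325.29777733, 189.81620892]]), array([[280.82857936, 261.48511659]])]
```

View pics/g1.png

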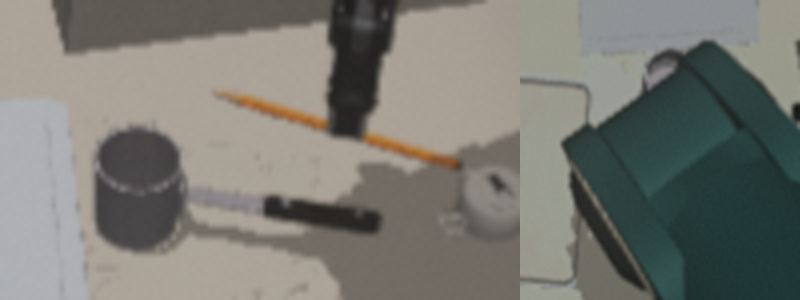

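The fingers hang in line above the black grip (scene crop: tips at (345,130), grip at (322,214)). Going down.

Emit:
{"op": "send_rows", "data": {
  "rows": [
    [0,0,0.1,0,0,0],
    [0,0,0.1,0,0,0],
    [0,0,0.1,0,0,0],
    [0,0,0.08,0,0,0],
    [0,0,0.04,0,0,0],
    [0,0,0,0,0,0],
    [0,0,0,0,0,0]
  ]
}}

```text
clock: 2.83
position: [379.3, 254.4, 36.4]
orientation: [0.085, 0.996, 0.0, 0.0]
ft_force: [0.8, -0.9, 0.7]
gripper_width: 85.2
grip_force: 0.0
```

```bash
python3 - <<'E'
from h import *
plan([380,252.5,15],1.40)
E
```

```text
rot total (tool) [0.001 0.001 0.002] rows 0.008467058202591415
then shift total (new tool axes) [-0.0052 -0.0089  0.1069] rows@.15 0.7123353529739217
```

Emit:
{"op": "send_rows", "data": {
  "rows": [
    [-0.004,-0.008,0.06,0,0,0],
    [0,0,0.043,0,0,0],
    [0,0,0,0,0,0],
    [0,0,0,0,0,0]
  ]
}}

```text
clock: 3.17
position: [379.5, 252.0, 15.2]
orientation: [0.085, 0.996, -0.0, -0.0]
ft_force: [1.5, -0.6, 0.3]
gripper_width: 85.3
grip_force: 0.0
```

Emit:
{"op": "send_rows", "data": {
  "rows": [
    [0,0,0,0,0,0],
    [0,0,0,0,0,0],
    [0,0,0,0,0,0],
    [0,0,0,0,0,0],
    [0,0,0,0,0,0],
    [0,0,0,0,0,0],
    [0,0,0,0,0,0],
    [0,0,0,0,0,0]
  ],
  "grip": -1,
  "squeeze": 100
}}

```text
clock: 3.83
position: [379.5, 251.8, 14.8]
orientation: [0.085, 0.996, -0.0, -0.0]
ft_force: [0.1, -0.1, 1.6]
gripper_width: -0.0
grip_force: 0.0
```

```bash
python3 - <<'E'
from h import *
plan([380,252.5,15],1.40)
print(readout.get_obs())
E
```

```text
rot total (tool) [-0.  0.  0.] rows 0.0011116887448098629
then shift total (new tool axes) [-0.002   0.004  -0.0011] rows@.15 0.026436294105601374
{'clock': 3.8333, 'joint_pos': array([-0.72886178,  0.4217992 ,  0.08792319,  2.16359281, -0.06772565,
        0.55874686,  0.80898198]), 'qvel': array([ 0.0023722 , -0.00107113, -0.0005238 ,  0.00019295,  0.00061296,
        0.00015256, -0.00012162]), 'joint_torque': array([-5.40946727e-03, -6.86810446e+01,  2.33471788e+00, -2.56918913e+01,
        1.17807684e-02,  3.90573463e-03, -5.79423941e-04]), 'position': array([379.47246288, 251.78618901,  14.78112997]), 'orientation': array([ 8.52251934e-02,  9.96361713e-01, -5.13865196e-05, -1.63985624e-06]), 'ft_force': array([ 0.14568095, -0.08142798,  1.56836904]), 'moment': array([-0.01885042,  0.01450011,  0.02173771]), 'grip_force': 0.0, 'gripper_width': -0.013800566980295803}
```

It closed on nothing, so I'm looking.

```bash
python3 - <<'E'
from h import *
p=readout.get_obs()['position']
A=vision.grab_frame("scene").copy();b=vision.grab_frame("top").copy()
print([proj(n,p+[0,0,0]) for n in CM],[proj(n,p+[0,0,19]) for n in CM])
a=A[160:250,240:370];b=b[190:300,230:340]
im=np.hstack([cv2.resize(a,(520,360),interpolation=2),cv2.resize(b,(280,360),interpolation=2)])
cv2.imwrite("pics/g2.png",im[:,:,::-1])
for n in CM:
  for d in vision.silhouettes(n,"ball_cup")[:2]+vision.silhouettes(n,"cup_grip")[:2]: print(n,d['conf'],d['extent'])
E
```

```text
[array([[320.22449708, 217.81834093]]), array([[279.17652605, 262.78651035]])] [array([[321.03009757, 212.90257265]]), array([[279.59918789, 262.52464029]])]
scene 0.76 [267.0, 192.4, 333.1, 222.5]
scene 0.97 [262.3, 192.6, 332.5, 223.1]
top 0.76 [278.2, 209.1, 297.2, 227.8]
top 0.49 [278.2, 206.7, 297.5, 225.7]
```

View pics/g2.png

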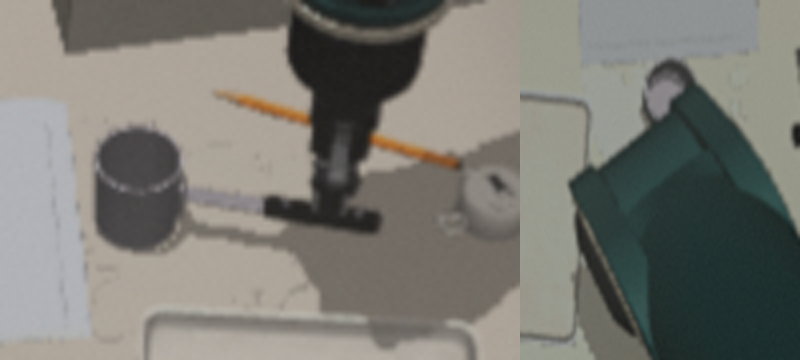

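Fingers read shut without force, and the tips do not show where expected. I'll raise the shut hand and compare pictures.

```bash
python3 - <<'E'
from h import *
cv2.imwrite("pics/raw_a.png",vision.grab_frame("scene")[:,:,::-1])
E
```

Emit:
{"op": "send_rows", "data": {
  "rows": [
    [0,0,-0.05,0,0,0],
    [0,0,-0.05,0,0,0],
    [0,0,-0.1,0,0,0],
    [0,0,-0.1,0,0,0],
    [0,0,0,0,0,0],
    [0,0,0,0,0,0]
  ]
}}

```text
clock: 4.68
position: [380.2, 252.4, 76.5]
orientation: [0.085, 0.996, 0.001, 0.001]
ft_force: [0.0, -0.1, -0.0]
gripper_width: -0.0
grip_force: 0.0
```

```bash
python3 - <<'E'
from h import *
a=cv2.imread("pics/raw_a.png"); b=vision.grab_frame("scene")[:,:,::-1].copy()
o=readout.get_obs();p=o['position'];print(p,o['gripper_width'],proj("scene",p),proj("scene",[379.5,251.8,14.8]))
im=np.hstack([cv2.resize(x[165:240,285:350],(400,462),interpolation=0) for x in (a,b)])
cv2.imwrite("pics/g3.png",im)
E
```

```text
[379.68312733 252.02470948  75.54923418] 0.04947439294104794 [[322.7854445  201.75155718]] [[320.21457915 217.8176908 ]]
```

View pics/g3.png

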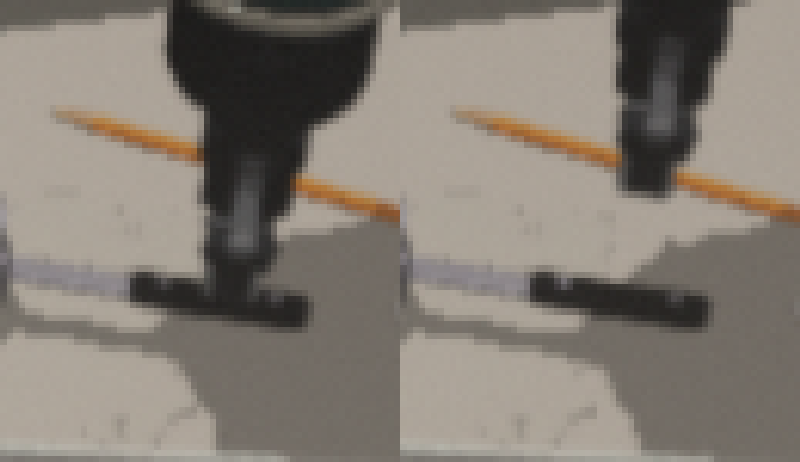

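The shut fingertips appear at scene px (324.8,196.2), but (322.8,201.8) was expected, so hand reading and cameras disagree by about 20 mm in height or depth. I'll touch the bench beside the handle to settle it.

Emit:
{"op": "send_rows", "data": {
  "rows": [
    [-0.107,0.115,0,0,0,0],
    [-0.107,0.115,0,0,0,0],
    [0,0,0.1,0,0,0],
    [0,0,0.1,0,0,0],
    [0,0,0.05,0,0,0],
    [0,0,0,0,0,0],
    [0,0,0,0,0,0]
  ]
}}

```text
clock: 5.32
position: [429.0, 289.5, 24.6]
orientation: [0.085, 0.996, -0.001, -0.001]
ft_force: [0.2, -0.4, 0.1]
gripper_width: -0.1
grip_force: 0.0
```

Emit:
{"op": "send_rows", "data": {
  "rows": [
    [0,0,0.025,0,0,0],
    [0,0,0.025,0,0,0],
    [0,0,0.015,0,0,0],
    [0,0,0.01,0,0,0],
    [0,0,0,0,0,0]
  ]
}}

```text
clock: 5.73
position: [429.3, 289.8, 9.6]
orientation: [0.085, 0.996, -0.0, -0.0]
ft_force: [0.6, -0.0, -0.0]
gripper_width: -0.1
grip_force: 0.0
```

```bash
python3 - <<'E'
from h import *
b=vision.grab_frame("scene")[:,:,::-1].copy()
t=vision.grab_frame("top")[:,:,::-1].copy()
o=readout.get_obs();p=o['position'];print(p,o['ft_force'],proj("scene",p))
print(proj("scene",p+[0,10,0]),proj("scene",p+[0,0,10]),proj("scene",p+[10,0,0]))
im=np.hstack([cv2.resize(b[165:240,270:335],(400,462),interpolation=0),cv2.resize(t[190:280,240:318],(400,462),interpolation=0)])
cv2.imwrite("pics/g4.png",im)
E
```

```text
[429.49603016 289.89631955   9.86010841] [0.56926198 0.7923027  0.5838465 ] [[300.5894457 230.976756 ]]
[[300.78334153 234.26109263]] [[300.89667523 228.43999469]] [[296.47365831 230.91777011]]
```

View pics/g4.png

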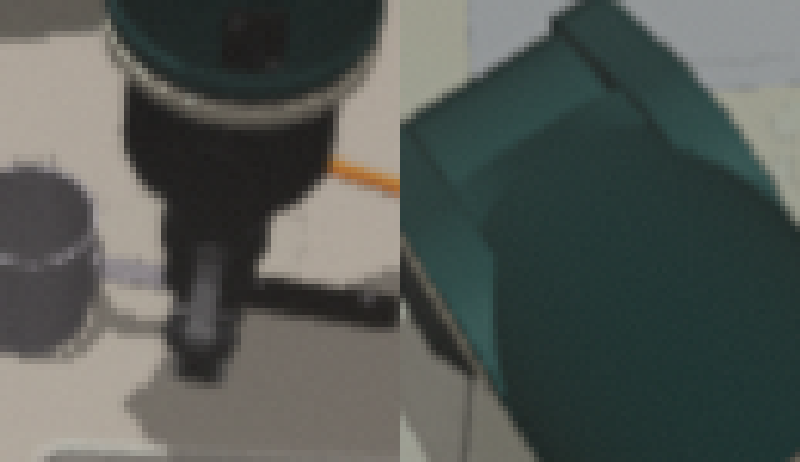

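Emit:
{"op": "send_rows", "data": {
  "rows": [
    [0,0,0.02,0,0,0],
    [0,0,0.015,0,0,0],
    [0,0,0.005,0,0,0],
    [0,0,0,0,0,0],
    [0,0,0,0,0,0]
  ]
}}

```text
clock: 6.25
position: [429.4, 289.8, 1.7]
orientation: [0.085, 0.996, -0.0, -0.0]
ft_force: [-0.5, -0.2, -0.2]
gripper_width: 0.0
grip_force: 0.0
```

Emit:
{"op": "send_rows", "data": {
  "rows": [
    [0,0,0.005,0,0,0],
    [0,0,0.005,0,0,0],
    [0,0,0,0,0,0]
  ]
}}

```text
clock: 6.5
position: [429.4, 289.9, -0.4]
orientation: [0.085, 0.996, -0.0, -0.0]
ft_force: [-0.8, 0.8, 0.5]
gripper_width: -0.1
grip_force: 0.0
```

Emit:
{"op": "send_rows", "data": {
  "rows": [
    [0,0,0.01,0,0,0],
    [0,0,0.01,0,0,0],
    [0,0,0,0,0,0]
  ]
}}

```text
clock: 6.75
position: [429.3, 289.7, -4.6]
orientation: [0.085, 0.996, -0.0, -0.0]
ft_force: [-0.5, 0.6, 0.1]
gripper_width: -0.0
grip_force: 0.0
```

Emit:
{"op": "send_rows", "data": {
  "rows": [
    [0,0,0.01,0,0,0],
    [0,0,0.01,0,0,0],
    [0,0,0,0,0,0]
  ]
}}

```text
clock: 7.0
position: [429.3, 289.7, -8.6]
orientation: [0.085, 0.996, -0.0, -0.0]
ft_force: [-0.3, -0.6, 0.7]
gripper_width: 0.0
grip_force: 0.0
```

Emit:
{"op": "send_rows", "data": {
  "rows": [
    [0,0,0.01,0,0,0],
    [0,0,0,0,0,0],
    [0,0,0,0,0,0]
  ]
}}

```text
clock: 7.25
position: [429.4, 289.9, -10.3]
orientation: [0.085, 0.996, -0.0, -0.0]
ft_force: [0.1, -0.6, -0.1]
gripper_width: 0.2
grip_force: 0.0
```

Emit:
{"op": "send_rows", "data": {
  "rows": [
    [0,0,0.01,0,0,0],
    [0,0,0,0,0,0],
    [0,0,0,0,0,0]
  ]
}}

```text
clock: 7.5
position: [429.4, 289.8, -12.3]
orientation: [0.085, 0.996, -0.0, -0.0]
ft_force: [0.0, 0.5, 0.2]
gripper_width: -0.1
grip_force: 0.0
```

Emit:
{"op": "send_rows", "data": {
  "rows": [
    [0,0,0.01,0,0,0],
    [0,0,0,0,0,0],
    [0,0,0,0,0,0]
  ]
}}

```text
clock: 7.75
position: [429.4, 289.8, -14.3]
orientation: [0.085, 0.996, -0.0, -0.0]
ft_force: [-0.5, 0.5, 0.3]
gripper_width: -0.1
grip_force: 0.0
```

Emit:
{"op": "send_rows", "data": {
  "rows": [
    [0,0,0.01,0,0,0],
    [0,0,0,0,0,0],
    [0,0,0,0,0,0]
  ]
}}

```text
clock: 8.0
position: [429.4, 289.8, -16.4]
orientation: [0.085, 0.996, -0.0, -0.0]
ft_force: [-0.2, 0.6, -1.2]
gripper_width: 0.2
grip_force: 0.0
```

Emit:
{"op": "send_rows", "data": {
  "rows": [
    [0,0,0.01,0,0,0],
    [0,0,0,0,0,0],
    [0,0,0,0,0,0]
  ]
}}

```text
clock: 8.25
position: [429.4, 289.8, -18.3]
orientation: [0.085, 0.996, -0.0, -0.0]
ft_force: [0.2, 0.0, 0.2]
gripper_width: 0.3
grip_force: 0.0
```

```bash
python3 - <<'E'
from h import *
g=vision.grab_frame("scene").max(axis=2)
p=readout.get_obs()['position'];print(p,proj("scene",p),ray("scene",(302,226.4),30))
print(g[222:245,296:310:2])
E
```

```text
[429.44870853 289.84914303 -18.28615402] [[299.76241333 237.93311218]] [427.68811696 291.58577996  30.        ]
[[109  72  81  88  53  38  78]
 [ 95  81  87  88  57  50  88]
 [ 80  57  91  86  59  57 101]
 [ 62  54  95  88  53  56 110]
 [ 52  56  93  94  53  58 111]
 [ 49  54  82  89  54  54 110]
 [ 52  48  64  69  48  52 113]
 [ 84  53  51  54  41  63 114]
 [106  62  42  41  44  79 115]
 [109  60  39  40  56  96 114]
 [109  59  43  42  64  99 115]
 [113  76  55  50  71 104 115]
 [116 104  90  84  95 113 114]
 [115 115 112 112 113 114 116]
 [118 118 117 114 115 115 116]
 [122 120 122 119 120 117 118]
 [119 117 119 119 118 121 119]
 [110 107 108 109 111 113 111]
 [111 107 107 106 105 108 108]
 [124 109 109 110 109 109 108]
 [149 117 116 113 114 113 114]
 [166 121 117 118 117 119 117]
 [174 122 117 114 117 119 117]]
```

Emit:
{"op": "send_rows", "data": {
  "rows": [
    [0,0,0.01,0,0,0],
    [0,0,0,0,0,0],
    [0,0,0,0,0,0]
  ]
}}

```text
clock: 8.55
position: [429.4, 289.8, -20.3]
orientation: [0.085, 0.996, -0.0, -0.0]
ft_force: [-0.8, 0.5, 0.4]
gripper_width: -0.0
grip_force: 0.0
```

Emit:
{"op": "send_rows", "data": {
  "rows": [
    [0,0,0.01,0,0,0],
    [0,0,0,0,0,0],
    [0,0,0,0,0,0]
  ]
}}

```text
clock: 8.8
position: [429.4, 289.8, -22.4]
orientation: [0.085, 0.996, -0.0, -0.0]
ft_force: [-0.6, -0.7, -0.1]
gripper_width: 0.1
grip_force: 0.0
```

Emit:
{"op": "send_rows", "data": {
  "rows": [
    [0,0,0.01,0,0,0],
    [0,0,0,0,0,0],
    [0,0,0,0,0,0]
  ]
}}

```text
clock: 9.05
position: [429.4, 289.8, -24.3]
orientation: [0.085, 0.996, -0.0, -0.0]
ft_force: [-0.8, -0.3, -0.5]
gripper_width: -0.1
grip_force: 0.0
```

Emit:
{"op": "send_rows", "data": {
  "rows": [
    [0,0,0.01,0,0,0],
    [0,0,0,0,0,0],
    [0,0,0,0,0,0]
  ]
}}

```text
clock: 9.3
position: [429.4, 289.9, -26.3]
orientation: [0.085, 0.996, -0.0, -0.0]
ft_force: [0.2, -0.6, 0.3]
gripper_width: -0.3
grip_force: 0.0
```

Emit:
{"op": "send_rows", "data": {
  "rows": [
    [0,0,0.01,0,0,0],
    [0,0,0,0,0,0],
    [0,0,0,0,0,0]
  ]
}}

```text
clock: 9.55
position: [429.6, 290.0, -26.6]
orientation: [0.085, 0.996, 0.0, 0.0]
ft_force: [-11.8, -8.1, 46.1]
gripper_width: -0.3
grip_force: 22.9
```

Contact comes at reading −26.4, so the reported z is about 26.4 mm too low (true = reading + 26.4), and the fingers had closed above the grip. Backing off and regrasping with true TCP z = 15, i.e. a reading of −11.

Emit:
{"op": "send_rows", "data": {
  "rows": [
    [0,0,-0.05,0,0,0],
    [0,0,-0.1,0,0,0],
    [0,0,-0.1,0,0,0],
    [0,0,-0.1,0,0,0],
    [0.105,-0.115,0,0,0,0],
    [0.105,-0.115,0,0,0,0],
    [0,0,0,0,0,0],
    [0,0,0,0,0,0]
  ],
  "grip": 1
}}

```text
clock: 10.22
position: [379.5, 251.1, 42.0]
orientation: [0.085, 0.996, -0.0, -0.0]
ft_force: [0.9, 0.2, 0.3]
gripper_width: 85.4
grip_force: 0.0
```

```bash
python3 - <<'E'
from h import *
plan([382,252.5,-11],1.40)
E
```

```text
rot total (tool) [-0. -0.  0.] rows 0.0014914516332850392
then shift total (new tool axes) [-0.0112  0.0092  0.2651] rows@.15 1.7671167639486238
```

Emit:
{"op": "send_rows", "data": {
  "rows": [
    [-0.011,0.009,0.08,0,0,0],
    [0,0,0.08,0,0,0],
    [0,0,0.07,0,0,0],
    [0,0,0.035,0,0,0],
    [0,0,0,0,0,0],
    [0,0,0,0,0,0]
  ]
}}

```text
clock: 10.72
position: [383.0, 253.2, -11.2]
orientation: [0.085, 0.996, -0.0, -0.0]
ft_force: [0.5, 0.1, -0.6]
gripper_width: 85.5
grip_force: 0.0
```

Emit:
{"op": "send_rows", "data": {
  "rows": [
    [0,0,0,0,0,0],
    [0,0,0,0,0,0],
    [0,0,0,0,0,0],
    [0,0,0,0,0,0],
    [0,0,0,0,0,0],
    [0,0,0,0,0,0],
    [0,0,0,0,0,0]
  ],
  "grip": -1,
  "squeeze": 100
}}

```text
clock: 11.3
position: [382.8, 253.1, -11.1]
orientation: [0.085, 0.996, 0.0, 0.0]
ft_force: [-1.2, 0.5, 1.2]
gripper_width: 10.9
grip_force: 97.4
```

Gripped (97 N, about 11 mm). Lift 28 mm, turn the handle parallel to the dispenser axis, and stage in front of the bell.

Emit:
{"op": "send_rows", "data": {
  "rows": [
    [0,0,-0.05,0,0,0],
    [0,0,-0.05,0,0,0],
    [0,0,-0.04,0,0,0],
    [0,0,0,0,0,-0.172],
    [0,0,0,0,0,-0.172],
    [0,0,0,0,0,-0.172],
    [-0.067,0.117,0,0,0,0],
    [-0.067,0.117,0,0,0,0]
  ]
}}

```text
clock: 11.97
position: [405.3, 302.2, 18.0]
orientation: [-0.049, 0.999, -0.0, 0.0]
ft_force: [1.2, -0.3, -0.8]
gripper_width: 11.1
grip_force: 97.6
```

Emit:
{"op": "send_rows", "data": {
  "rows": [
    [0,0,0,0,0,0],
    [0,0,0,0,0,0],
    [0,0,0,0,0,0]
  ]
}}

```text
clock: 12.22
position: [404.6, 301.9, 17.2]
orientation: [-0.05, 0.999, -0.0, 0.0]
ft_force: [-0.6, -1.0, -2.5]
gripper_width: 11.1
grip_force: 97.7
```

```bash
python3 - <<'E'
from h import *
np.set_printoptions(precision=1,suppress=True)
plan([526,314,readout.get_obs()['position'][2]],1.671)
b=vision.grab_frame("scene")[:,:,::-1].copy()
t=vision.grab_frame("top")[:,:,::-1].copy()
cv2.imwrite("pics/raw_s5.png",b);cv2.imwrite("pics/raw_t5.png",t)
for n in CM:
  for q in("ball_cup","bell_mouth"):
    for d in vision.silhouettes(n,q)[:2]: print(n,q,round(d['conf'],2),d['extent'])
im=np.hstack([cv2.resize(b[185:260,190:265+5],(400,375),interpolation=2),cv2.resize(t[150:225,220:300],(400,375),interpolation=2)])
cv2.imwrite("pics/g5.png",im)
E
```

```text
rot total (tool) [-0.  0. -0.] rows 0.0056153291866620336
then shift total (new tool axes) [-0.6 -0.   0. ] rows@.15 4.06714583168695
scene ball_cup 0.63 [255.6, 210.4, 307.8, 243.5]
scene bell_mouth 0.62 [203.8, 205.8, 233.5, 231.9]
top ball_cup 0.67 [247.9, 197.1, 263.9, 216.2]
top bell_mouth 0.42 [247.2, 198.2, 263.2, 213.0]
```

View pics/g5.png

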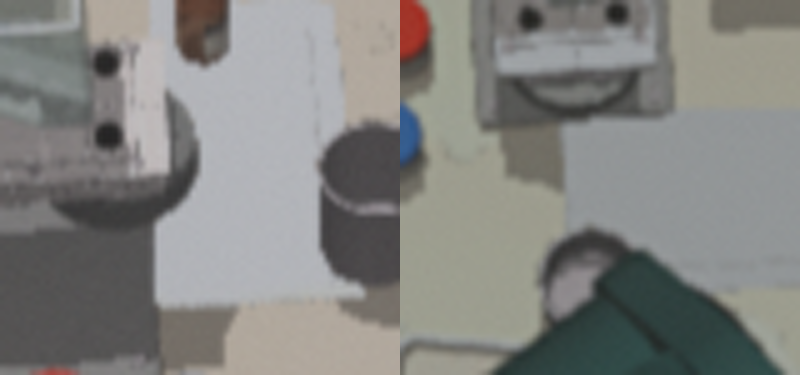

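The cup hangs upright in front of the bell: scene crop cup rim left edge at x=320 and bell right edge at (200,155); top crop bell arc apex (577,115), rim left (543,275) and apex (590,228). I compute the offset.

```bash
python3 - <<'E'
from h import *
np.set_printoptions(precision=1,suppress=True)
S=lambda x,y:(190+x/5,185+y/5); T=lambda x,y:(220+(x-400)/5,150+y/5)
# fit circle centre to edge points: predicted circle silhouettes: each point must lie on circle of radius r at z
def circ(pts,z,r,c0):
    P=[(ray(n,q,z)[:2]) for n,q in pts]
    res=least_squares(lambda c:[np.hypot(*(p-c))-r for p in P],c0,loss='soft_l1',f_scale=2)
    return res.x,res.fun
for nm in("top","scene","both"):
  bt=[("top",T(*q)) for q in[(515,88),(530,103),(577,114),(615,105),(636,85)]]
  bs=[("scene",S(*q)) for q in[(199,155),(190,185),(170,208),(140,224),(105,231),(65,218)]]
  ct=[("top",T(*q)) for q in[(543,290),(545,265),(560,242),(590,228),(620,236)]]
  cs=[("scene",S(*q)) for q in[(320,170),(325,185),(340,203),(370,213),(400,212),(335,145),(360,128)]]
  pick=lambda a,b:{"top":a,"scene":b,"both":a+b}[nm]
  zc=62+28-2 if 0 else 88
  b,fb=circ(pick(bt,bs),100,36.5,[635,325]); c,fc=circ(pick(ct,cs),zc,27.5,[514,312])
  print(nm,"bell",b,fb,"cup",c,fc,"diff",b-c)
E
```

```text
top bell [634.1 324.6] [ 0.4  0.4 -1.3  0.3  0.6] cup [515.1 309.3] [-0.4 -0.2  0.2  0.6 -0.9] diff [119.   15.3]
scene bell [634.6 326.4] [ 1.5 -0.4 -0.8 -0.4  1.2  0.2] cup [514.  316.7] [ 1.   0.4  0.3 -1.2 -1.5 -1.8 -1.4] diff [120.5   9.7]
both bell [634.3 325.6] [-0.2  0.  -1.1  1.   1.6  1.1 -0.4 -0.5  0.2  2.   1. ] cup [514.6 314.4] [-5.5 -4.8 -2.7  0.8  2.1  0.6  0.8  1.6  0.9  0.8 -3.4 -3.6] diff [119.7  11.2]
```

Emit:
{"op": "send_rows", "data": {
  "rows": [
    [-0.09,0.005,0,0,0,0],
    [-0.09,0.005,0,0,0,0],
    [-0.073,0.005,0,0,0,0],
    [0,0,0,0,0,0],
    [0,0,0,0,0,0],
    [0,0,0,0,0,0]
  ]
}}

```text
clock: 13.02
position: [454.1, 310.0, 16.6]
orientation: [-0.05, 0.999, -0.0, -0.0]
ft_force: [-0.6, 0.8, -0.8]
gripper_width: 11.2
grip_force: 97.7
```

```bash
python3 - <<'E'
from h import *
print(readout.get_obs()['position'])
b=vision.grab_frame("scene")[:,:,::-1].copy()
t=vision.grab_frame("top")[:,:,::-1].copy()
im=np.hstack([cv2.resize(b[190:245,195:262],(400,328),interpolation=2),cv2.resize(t[155:210,230:297],(400,328),interpolation=2)])
cv2.imwrite("pics/g6.png",im)
E
```

```text
[454.0548267  310.04018878  16.5628879 ]
```

View pics/g6.png

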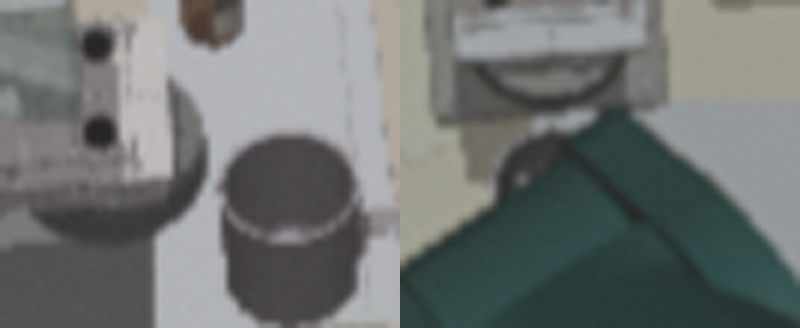

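The cup now stands just before the bell: scene rim ellipse centre about (290,188) and bell edge (207,150)/(110,242); top rim left (497,195) and bell arc apex (550,107).

```bash
python3 - <<'E'
from h import *
np.set_printoptions(precision=1,suppress=True)
k=5.97
S=lambda x,y:(195+x/k,190+y/k); T=lambda x,y:(230+(x-400)/k,155+y/k)
def circ(pts,z,r,c0):
    P=[(ray(n,q,z)[:2]) for n,q in pts]
    res=least_squares(lambda c:[np.hypot(*(p-c))-r for p in P],c0,loss='soft_l1',f_scale=2)
    return res.x,res.fun
bt=[("top",T(*q)) for q in[(478,68),(500,90),(550,107),(600,92),(622,68)]]
bs=[("scene",S(*q)) for q in[(207,150),(200,185),(180,212),(150,233),(110,242),(60,228)]]
ct=[("top",T(*q)) for q in[(497,195),(500,172),(510,155),(535,137)]]
cs=[("scene",S(*q)) for q in[(220,190),(230,212),(255,233),(290,243),(325,237),(350,215),(358,190),(290,133),(240,155),(340,155)]]
for nm,b,c in(("top",bt,ct),("scene",bs,cs)):
  bb,fb=circ(b,100,36.5,[635,325]); cc,fc=circ(c,88,27.5,[565,318])
  print(nm,"bell",bb,fb,"cup",cc,fc,"diff",bb-cc)
E
```

```text
top bell [635.4 323.8] [-0.  -0.3  0.2  0.2 -0.4] cup [563.9 316.8] [-0.2  0.2  0.1 -0.2] diff [71.5  7. ]
scene bell [633.6 324.6] [ 0.3 -0.7 -0.6  0.7  1.1 -1.1] cup [565.7 325. ] [-0.6 -1.7 -1.7 -0.5 -0.1 -1.2 -2.  -1.  -2.5 -3.2] diff [67.9 -0.4]
```

Emit:
{"op": "send_rows", "data": {
  "rows": [
    [-0.12,-0.002,0,0,0,0],
    [-0.12,-0.002,0,0,0,0],
    [-0.08,-0.001,0,0,0,0],
    [-0.034,0,0,0,0,0],
    [0,0,0,0,0,0],
    [0,0,0,0,0,0]
  ]
}}

```text
clock: 13.62
position: [524.3, 316.3, 16.5]
orientation: [-0.05, 0.999, -0.0, -0.0]
ft_force: [-0.6, 0.2, -1.8]
gripper_width: 11.2
grip_force: 97.7
```

Emit:
{"op": "send_rows", "data": {
  "rows": [
    [0,0,-0.02,0,0,0],
    [0,0,-0.02,0,0,0],
    [0,0,-0.015,0,0,0],
    [0,0,0,0,0,0],
    [0,0,0,0,0,0]
  ]
}}

```text
clock: 14.03
position: [525.3, 316.5, 28.2]
orientation: [-0.05, 0.999, 0.0, 0.0]
ft_force: [0.3, -0.1, -2.2]
gripper_width: 10.5
grip_force: 97.7
```

Emit:
{"op": "send_rows", "data": {
  "rows": [
    [0,0,-0.008,0,0,0],
    [0,0,-0.008,0,0,0],
    [0,0,0,0,0,0]
  ]
}}

```text
clock: 14.28
position: [525.4, 316.4, 31.2]
orientation: [-0.05, 0.999, 0.0, 0.0]
ft_force: [-0.5, 1.2, -1.7]
gripper_width: 11.4
grip_force: 97.7
```

Emit:
{"op": "send_rows", "data": {
  "rows": [
    [0,0,-0.01,0,0,0],
    [0,0,-0.01,0,0,0],
    [0,0,0,0,0,0]
  ]
}}

```text
clock: 14.53
position: [525.5, 316.5, 35.4]
orientation: [-0.05, 0.999, 0.0, 0.0]
ft_force: [0.8, -0.2, -1.3]
gripper_width: 10.7
grip_force: 97.7
```

Emit:
{"op": "send_rows", "data": {
  "rows": [
    [0,0,-0.01,0,0,0],
    [0,0,-0.01,0,0,0],
    [0,0,0,0,0,0]
  ]
}}

```text
clock: 14.78
position: [525.5, 316.5, 39.4]
orientation: [-0.05, 0.999, 0.0, 0.0]
ft_force: [-0.1, 0.7, -2.0]
gripper_width: 11.0
grip_force: 97.7
```

Emit:
{"op": "send_rows", "data": {
  "rows": [
    [0,0,-0.007,0,0,0],
    [-0.01,0,0,0,0,0],
    [-0.01,0,0,0,0,0],
    [-0.01,0,0,0,0,0],
    [0,0,0,0,0,0]
  ]
}}

```text
clock: 15.2
position: [531.6, 316.9, 40.2]
orientation: [-0.05, 0.999, -0.0, -0.0]
ft_force: [-1.9, -0.4, -1.1]
gripper_width: 10.8
grip_force: 97.7
```

Emit:
{"op": "send_rows", "data": {
  "rows": [
    [-0.01,0,0,0,0,0],
    [-0.01,0,0,0,0,0]
  ]
}}

```text
clock: 15.37
position: [535.2, 317.3, 40.2]
orientation: [-0.05, 0.999, -0.0, -0.0]
ft_force: [-2.6, -0.9, -2.1]
gripper_width: 11.0
grip_force: 97.7
```

Emit:
{"op": "send_rows", "data": {
  "rows": [
    [-0.01,0,0,0,0,0],
    [-0.01,0,0,0,0,0],
    [-0.01,0,0,0,0,0]
  ]
}}

```text
clock: 15.62
position: [541.4, 318.0, 40.3]
orientation: [-0.05, 0.999, -0.0, -0.0]
ft_force: [-2.6, -0.2, -1.6]
gripper_width: 11.0
grip_force: 97.7
```

Emit:
{"op": "send_rows", "data": {
  "rows": [
    [-0.01,0,0,0,0,0],
    [-0.01,0,0,0,0,0],
    [-0.01,0,0,0,0,0]
  ]
}}

```text
clock: 15.87
position: [547.4, 318.6, 40.3]
orientation: [-0.05, 0.999, -0.0, -0.0]
ft_force: [-2.9, -0.8, -2.1]
gripper_width: 11.2
grip_force: 97.7
```

Emit:
{"op": "send_rows", "data": {
  "rows": [
    [-0.005,0,0,0,0,0],
    [-0.005,0,0,0,0,0]
  ]
}}

```text
clock: 16.03
position: [548.2, 318.5, 39.8]
orientation: [-0.05, 0.999, -0.0, -0.001]
ft_force: [-11.8, -1.4, -3.1]
gripper_width: 10.8
grip_force: 97.6
```

Emit:
{"op": "send_rows", "data": {
  "rows": [
    [-0.005,0,0,0,0,0],
    [-0.005,0,0,0,0,0]
  ]
}}

```text
clock: 16.2
position: [548.4, 318.5, 39.1]
orientation: [-0.05, 0.999, -0.001, -0.003]
ft_force: [-21.5, -3.6, -3.3]
gripper_width: 11.5
grip_force: 97.6
```

Rear stop at x≈548.3, with the force rising to 21 N. I ease off 1.5 mm and wait for the balls.

Emit:
{"op": "send_rows", "data": {
  "rows": [
    [0.008,0,0,0,0,0],
    [0,0,0,0,0,0],
    [0,0,0,0,0,0],
    [0,0,0,0,0,0],
    [0,0,0,0,0,0],
    [0,0,0,0,0,0],
    [0,0,0,0,0,0],
    [0,0,0,0,0,0]
  ]
}}

```text
clock: 16.87
position: [548.2, 318.6, 39.6]
orientation: [-0.05, 0.999, -0.0, -0.001]
ft_force: [-9.4, -1.6, -3.4]
gripper_width: 11.1
grip_force: 97.7
```

Emit:
{"op": "send_rows", "data": {
  "rows": [
    [0,0,0,0,0,0],
    [0,0,0,0,0,0],
    [0,0,0,0,0,0],
    [0,0,0,0,0,0],
    [0,0,0,0,0,0],
    [0,0,0,0,0,0]
  ]
}}

```text
clock: 17.37
position: [548.1, 318.5, 39.6]
orientation: [-0.05, 0.999, -0.001, -0.001]
ft_force: [-10.1, -0.9, -3.2]
gripper_width: 11.2
grip_force: 97.7
```

```bash
python3 - <<'E'
from h import *
o=readout.get_obs();print(o['position'],o['ft_force'],o['moment'])
for n in CM:
  f=vision.grab_frame(n); cv2.imwrite(f"pics/raw_{n}8.png",f[:,:,::-1])
  for d in vision.silhouettes(n,"ball_1_center")[:6]: print(n,round(d['conf'],2),d['extent'],d['mask'].sum())
E
```

```text
[548.14750745 318.53754384  39.63228563] [-10.09342276  -0.90295895  -3.19555501] [-0.27776782  2.06381456 -0.05003228]
scene 0.51 [191.1, 220.2, 268.2, 240.3] 397
```

```bash
python3 - <<'E'
import cv2,numpy as np
for a,b,(x,y) in(("raw_t5","raw_top8",(253,122)),("raw_s5","raw_scene8",(178,199))):
    A=cv2.imread(f"pics/{a}.png").max(2).astype(int);B=cv2.imread(f"pics/{b}.png").max(2).astype(int)
    print(a);print(A[y-8:y+9:2,x-10:x+11:2]);print(B[y-8:y+9:2,x-10:x+11:2])
A=cv2.imread("pics/raw_s5.png");B=cv2.imread("pics/raw_scene8.png")
C=cv2.imread("pics/raw_t5.png");D=cv2.imread("pics/raw_top8.png")
f=lambda i,y,x:cv2.resize(i[y:y+60,x:x+80],(400,300),interpolation=2)
cv2.imwrite("pics/g9.png",np.vstack([np.hstack([f(A,175,150),f(B,175,150)]),np.hstack([f(C,110,220),f(D,110,220)])]))
E
```

```text
raw_t5
[[155 157 153 158 158 157 152 152 158 158 150]
 [153 146 140 121 102 121 121 146 144 144 147]
 [138 139 132 108 131 110 120 144 143 143 141]
 [135 137 139 100 113  95 129 146 122 115 135]
 [102 108 143 116  80  89 127 141 107 104 126]
 [102 109 144 139 108 132 109 134 126 117 139]
 [131 136 142 143  99 111  95 124 145 141 142]
 [140 140 140 147 117  97 119 132 142 140 141]
 [140 139 141 143 145 143 143 132 144 141 142]]
[[158 161 157 164 161 162 157 156 162 162 153]
 [157 150 143 129 126 126 125 150 148 149 151]
 [143 143 138 130 128 128 127 147 145 147 146]
 [139 142 146 147 145 143 139 149 126 115 102]
 [104 109 145 144 139 137 137 144 101  64  62]
 [105 112 145 144 139 144 145  82  54  65  68]
 [134 139 145 149 146 147 140  50  43  55  70]
 [143 144 144 151 150 128  82  61  63  50  56]
 [144 144 142 137  86  60  63  68  70  70  49]]
raw_s5
[[150 150 152 157 160 164 165 169 163 162 160]
 [155 145 136 129 126 124 121 123 118 129 131]
 [151 152 132 121 121 114 120 119 114 127 135]
 [149 147 119 121 118 105 120 121 108 121 135]
 [144 146 127 108 103 110 109 109 101 127 131]
 [126 130 131 123 120 142 125 120 124 118 109]
 [126 111 122 119 131 136 142 145 141 107 101]
 [116 107 127 108 127 127 124 124 135 135 135]
 [152 139 121  97 124 122 129 129 124 114 123]]
[[158 157 161 164 165 170 172 175 171 168 167]
 [162 151 141 137 131 131 126 129 123 133 138]
 [157 157 147 140 129 125 123 124 122 131 143]
 [154 153 154 144 142 143 136 124 122 129 142]
 [151 152 146 135 134 149 152 151 145 139 138]
 [131 135 138 135 136 151 153 152 152 151 151]
 [133 118 129 127 136 144 148 152 151 152 153]
 [123 112 131 112 132 133 129 131 140 147 150]
 [163 147 128 102 131 130 135 136 128 117 129]]
```

View pics/g9.png

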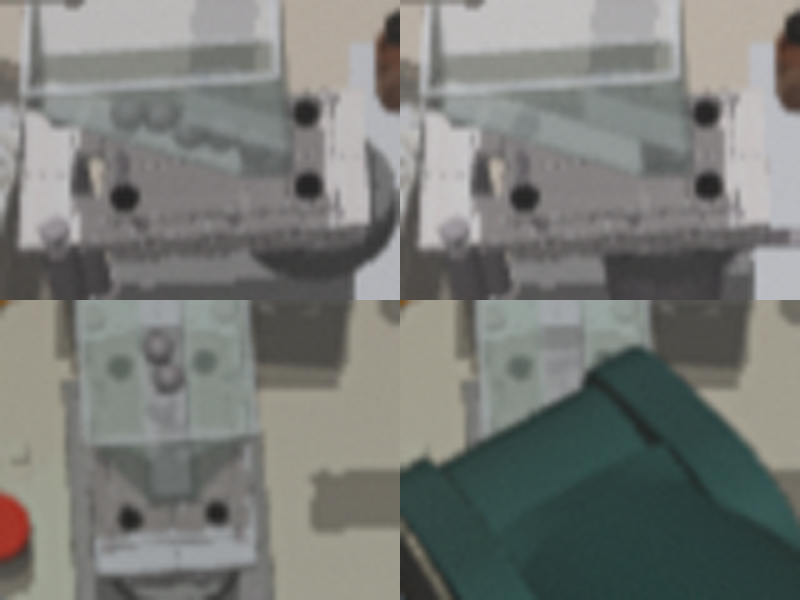

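The hopper is empty in the right-hand crops; it held balls at (130–230,110–140) before. Now drawing the bell forward.

Emit:
{"op": "send_rows", "data": {
  "rows": [
    [0.01,0,0,0,0,0],
    [0.01,0,0,0,0,0],
    [0.01,0,0,0,0,0],
    [0.01,0,0,0,0,0],
    [0.01,0,0,0,0,0],
    [0.01,0,0,0,0,0],
    [0.01,0,0,0,0,0]
  ]
}}

```text
clock: 18.15
position: [535.5, 317.4, 40.4]
orientation: [-0.05, 0.999, -0.0, 0.0]
ft_force: [-0.1, 0.4, -2.5]
gripper_width: 10.9
grip_force: 97.9
```

Emit:
{"op": "send_rows", "data": {
  "rows": [
    [0.01,0,0,0,0,0],
    [0.01,0,0,0,0,0],
    [0.01,0,0,0,0,0]
  ]
}}

```text
clock: 18.4
position: [529.9, 316.8, 40.5]
orientation: [-0.05, 0.999, 0.0, 0.0]
ft_force: [3.1, 0.1, -2.6]
gripper_width: 11.2
grip_force: 97.9
```

Emit:
{"op": "send_rows", "data": {
  "rows": [
    [0.01,0,0,0,0,0],
    [0.01,0,0,0,0,0],
    [0.01,0,0,0,0,0]
  ]
}}

```text
clock: 18.65
position: [523.7, 316.1, 40.4]
orientation: [-0.05, 0.999, -0.0, 0.0]
ft_force: [2.3, -0.4, -2.4]
gripper_width: 11.1
grip_force: 97.9
```

Emit:
{"op": "send_rows", "data": {
  "rows": [
    [0.01,0,0,0,0,0],
    [0.01,0,0,0,0,0],
    [0.005,0,0,0,0,0]
  ]
}}

```text
clock: 18.9
position: [518.5, 315.6, 40.4]
orientation: [-0.05, 0.999, -0.0, -0.0]
ft_force: [2.9, -0.8, -2.0]
gripper_width: 11.0
grip_force: 98.0
```

Emit:
{"op": "send_rows", "data": {
  "rows": [
    [0.005,0,0,0,0,0],
    [0.005,0,0,0,0,0]
  ]
}}

```text
clock: 19.07
position: [516.8, 315.5, 40.4]
orientation: [-0.05, 0.999, -0.0, 0.0]
ft_force: [2.7, -0.2, -2.0]
gripper_width: 11.0
grip_force: 98.0
```

Emit:
{"op": "send_rows", "data": {
  "rows": [
    [0.005,0,0,0,0,0],
    [0.005,0,0,0,0,0]
  ]
}}

```text
clock: 19.23
position: [514.8, 315.3, 40.4]
orientation: [-0.05, 0.999, -0.0, 0.0]
ft_force: [2.9, -0.6, -2.1]
gripper_width: 10.8
grip_force: 97.9
```

Emit:
{"op": "send_rows", "data": {
  "rows": [
    [0.005,0,0,0,0,0],
    [0.005,0,0,0,0,0]
  ]
}}

```text
clock: 19.4
position: [512.7, 315.1, 40.4]
orientation: [-0.05, 0.999, -0.0, -0.0]
ft_force: [2.7, -0.5, -1.2]
gripper_width: 11.0
grip_force: 98.0
```

Emit:
{"op": "send_rows", "data": {
  "rows": [
    [0.005,0,0,0,0,0],
    [0.005,0,0,0,0,0]
  ]
}}

```text
clock: 19.57
position: [511.7, 315.0, 40.7]
orientation: [-0.05, 0.999, 0.0, 0.001]
ft_force: [10.8, 1.3, -1.4]
gripper_width: 11.6
grip_force: 98.0
```

Emit:
{"op": "send_rows", "data": {
  "rows": [
    [0.005,0,0,0,0,0],
    [0,0,0,0,0,0]
  ]
}}

```text
clock: 19.73
position: [511.7, 315.1, 41.1]
orientation: [-0.049, 0.999, 0.001, 0.002]
ft_force: [13.3, 0.5, -3.1]
gripper_width: 11.3
grip_force: 97.9
```

Front stop at 511.7 (travel ≈25 mm). Hold, centre the cup in the bell, lower it, and withdraw.

Emit:
{"op": "send_rows", "data": {
  "rows": [
    [0,0,0,0,0,0],
    [0,0,0,0,0,0],
    [-0.015,0,0,0,0,0],
    [-0.017,0,0,0,0,0],
    [0,0,0,0,0,0],
    [0,0,0.03,0,0,0],
    [0,0,0.03,0,0,0],
    [0,0,0,0,0,0]
  ]
}}

```text
clock: 20.4
position: [515.1, 315.0, 26.7]
orientation: [-0.05, 0.999, -0.001, -0.001]
ft_force: [-0.2, 0.3, -2.9]
gripper_width: 10.8
grip_force: 97.9
```

Emit:
{"op": "send_rows", "data": {
  "rows": [
    [0,0,0.03,0,0,0],
    [0,0,0.03,0,0,0],
    [0,0,0,0,0,0],
    [0.03,0,0,0,0,0],
    [0.06,0,0,0,0,0],
    [0.09,0,0,0,0,0],
    [0.09,0,0,0,0,0],
    [0,0,0,0,0,0]
  ]
}}

```text
clock: 21.07
position: [458.9, 310.1, 16.3]
orientation: [-0.051, 0.999, -0.0, -0.001]
ft_force: [0.7, 1.4, -2.3]
gripper_width: 11.3
grip_force: 97.9
```

```bash
python3 - <<'E'
from h import *
np.set_printoptions(precision=1,suppress=True)
o=readout.get_obs();print(o['position'],o['ft_force'],o['moment'])
for d in vision.grab_frame("scene") is not None and vision.silhouettes("scene","bell_mouth")[:1]: print(d['extent'])
# tray pose by mask
for n in CM:
  vision.grab_frame(n)
im=cv2.imread("pics/top0.png")
L=[(155,147),(340,160),(312,522),(120,500)]
W=np.array([ray("top",t2(*q),15)[:2] for q in L]); print("tray top",W.mean(0),np.linalg.norm(W-np.roll(W,1,0),axis=1))
S=np.array([ray("scene",s1(*q),15)[:2] for q in [(455,262),(728,270),(740,400),(455,390)]]); print("scene",S.mean(0))
E
```

```text
[458.9 310.1  16.3] [ 0.7  1.4 -2.3] [0.1 0.3 0. ]
[203.0, 202.6, 231.2, 232.3]
tray top [393.5 365.3] [186.7  99.8 190.7 100.7]
scene [392.8 373.6]
```

Emit:
{"op": "send_rows", "data": {
  "rows": [
    [0,0,-0.06,0,0,0],
    [0.03,0.01,-0.05,0,0,0],
    [0.06,0.02,0,0,0,0],
    [0.09,0.03,0,0,0,0],
    [0.1,0.035,0,0,0,0],
    [0.1,0.035,0,0,0,0],
    [0.1,0.035,0,0,0,0],
    [0.1,0.035,0,0,0,0]
  ]
}}

```text
clock: 21.93
position: [341.2, 338.8, 38.8]
orientation: [-0.05, 0.999, 0.0, 0.0]
ft_force: [-0.0, 0.1, -3.5]
gripper_width: 11.5
grip_force: 98.0
```

Emit:
{"op": "send_rows", "data": {
  "rows": [
    [0.1,0.035,0,0,0,0],
    [0.1,0.035,0,0,0,0],
    [0.1,0.035,0,0,0,0],
    [0.09,0.03,0,0,0,0],
    [0.06,0.02,0,0,0,0],
    [0.04,0.015,0,0,0,0],
    [0.02,0.005,0,0,0,0],
    [0,0,0,0,0,0]
  ]
}}

```text
clock: 22.6
position: [237.4, 363.3, 38.6]
orientation: [-0.05, 0.999, 0.0, 0.0]
ft_force: [0.2, 0.2, -3.0]
gripper_width: 10.7
grip_force: 98.0
```

```bash
python3 - <<'E'
from h import *
np.set_printoptions(precision=1,suppress=True)
plan([234,363,-11],1.671)
p=readout.get_obs()['position'];print(p)
for n in CM:
  vision.grab_frame(n)
  for q in("ball_cup","steel_tray"):
    for d in vision.silhouettes(n,q)[:1]: print(n,q,d['conf'],d['extent'])
  print(proj(n,[p[0]+109.8,p[1]+6.8,p[2]+71]))
E
```

```text
rot total (tool) [0. 0. 0.] rows 0.004986199039863813
then shift total (new tool axes) [0.  0.  0.2] rows@.15 1.6535533946175927
[237.4 363.3  38.6]
scene ball_cup 0.88 [332.8, 228.6, 387.3, 264.6]
scene steel_tray 0.74 [272.1, 237.3, 363.9, 281.9]
[[343.7 232.7]]
top steel_tray 0.72 [209.7, 217.0, 258.9, 296.6]
[[231.5 273.3]]
```

Emit:
{"op": "send_rows", "data": {
  "rows": [
    [0,0,0.06,0,0,0],
    [0,0,0.07,0,0,0],
    [0,0,0.06,0,0,0],
    [0,0,0.035,0,0,0],
    [0,0,0.01,0,0,0],
    [0,0,0,0,0,0]
  ]
}}

```text
clock: 23.4
position: [238.2, 363.0, -8.7]
orientation: [-0.05, 0.999, -0.0, -0.0]
ft_force: [-3.2, -1.4, 5.4]
gripper_width: 11.1
grip_force: 99.0
```

Emit:
{"op": "send_rows", "data": {
  "rows": [
    [0,0,0.005,0,0,0],
    [0,0,0,0,0,0]
  ]
}}

```text
clock: 23.57
position: [238.4, 363.3, -9.1]
orientation: [-0.05, 0.999, 0.0, 0.0]
ft_force: [-2.5, -1.6, 6.5]
gripper_width: 11.0
grip_force: 99.1
```

Emit:
{"op": "send_rows", "data": {
  "rows": [
    [0,0,0.004,0,0,0],
    [0,0,0,0,0,0]
  ]
}}

```text
clock: 23.73
position: [238.3, 363.4, -9.8]
orientation: [-0.05, 0.999, 0.0, 0.0]
ft_force: [-3.7, -1.7, 7.5]
gripper_width: 10.4
grip_force: 99.2
```

Emit:
{"op": "send_rows", "data": {
  "rows": [
    [0,0,0.004,0,0,0],
    [0,0,0.003,0,0,0],
    [0,0,0,0,0,0]
  ]
}}

```text
clock: 23.98
position: [238.3, 363.4, -11.2]
orientation: [-0.05, 0.999, 0.0, 0.0]
ft_force: [-3.9, -1.3, 7.2]
gripper_width: 10.7
grip_force: 99.4
```

Emit:
{"op": "send_rows", "data": {
  "rows": [
    [0,0,0,0,0,0],
    [0,0,0,0,0,0],
    [0,0,0,0,0,0],
    [0,0,0,0,0,0],
    [0,0,0,0,0,0],
    [0,0,0,0,0,0],
    [0,0,0,0,0,0]
  ],
  "grip": 1
}}

```text
clock: 24.57
position: [238.1, 363.1, -11.8]
orientation: [-0.05, 0.999, -0.0, 0.0]
ft_force: [-0.5, 0.4, -0.2]
gripper_width: 85.6
grip_force: 0.0
```

Emit:
{"op": "send_rows", "data": {
  "rows": [
    [0,0,-0.03,0,0,0],
    [0,0,-0.06,0,0,0],
    [0,0,-0.1,0,0,0],
    [0,0,-0.15,0,0,0],
    [0.1,0,-0.15,0,0,0],
    [0.1,0,-0.15,0,0,0],
    [0,0,-0.1,0,0,0],
    [0,0,0,0,0,0]
  ]
}}

```text
clock: 25.23
position: [198.3, 360.8, 140.3]
orientation: [-0.05, 0.999, 0.003, 0.001]
ft_force: [0.3, -0.4, 0.9]
gripper_width: 85.4
grip_force: 0.0
```

```bash
python3 - <<'E'
from h import *
np.set_printoptions(precision=1,suppress=True)
o=readout.get_obs();print(o['position'],o['ft_force'],o['gripper_width'])
for n in CM:
  f=vision.grab_frame(n); cv2.imwrite(f"pics/fin_{n}.png",f[:,:,::-1])
  for q in("ball_cup","steel_tray","bell_mouth","ball_1_center"):
    for d in vision.silhouettes(n,q)[:6 if q[:6]=="ball_1" else 1]:
      e=d['extent'];print(n,q,round(d['conf'],2),e, ray(n,((e[0]+e[2])/2,(e[1]+e[3])/2),10))
  print("expected rim",proj(n,[348,370,60]))
E
```

```text
[198.3 360.8 140.3] [ 0.3 -0.4  0.9] 85.38391364927307
scene ball_cup 0.97 [325.9, 236.8, 399.1, 274.6] [288.  360.4  10. ]
scene steel_tray 0.88 [273.6, 235.5, 364.6, 280.5] [390.1 368.5  10. ]
scene bell_mouth 0.74 [199.3, 204.6, 233.4, 230.9] [636.9 252.6  10. ]
scene ball_1_center 0.32 [200.6, 202.5, 232.6, 230.1] [636.6 247.9  10. ]
expected rim [[340.2 246.1]]
top ball_cup 0.81 [224.4, 263.9, 235.9, 333.8] [281.7 377.   10. ]
top steel_tray 0.76 [210.6, 217.7, 260.5, 297.4] [389.4 367.5  10. ]
top bell_mouth 0.57 [243.3, 159.9, 271.2, 174.5] [640.  318.6  10. ]
top ball_1_center 0.4 [242.9, 164.5, 265.1, 173.1] [635.1 327.4  10. ]
expected rim [[232.8 273.1]]
```

```bash
python3 -c "
from workcell import bot
print(bot.job_done())"
```

```text
the job is handed in; nothing more can be done
None
```

The job is handed in: the hopper emptied into the cup, the shutter is shut against its front stop, and the cup stands in the tray with the hand clear; I did not look into the cup at the end, and no verdict came back.

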